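# Clamp a hard case in the feed jig

### The arm

A 6-joint arm with a two-finger parallel gripper is mounted at the origin on the work surface. World frame = base frame: x ahead of the robot, y to its left, z up, the work surface at z = 0. Lengths are in m, angles in rad, forces in N, time in s.
With the tool pointing down it reaches from about 0.35 to 0.85 m from the base axis. Payload 8.1 kg.
Tool frame: the origin (TCP) lies between the finger pads; the fingertips stand 11 mm ahead of it and the grasp point (between the pads) lies 8 mm behind it (robot.tips_ahead is the distance from the TCP to the fingertips, in m); z points along the fingers, y is the line along which they close (so a half turn about z gives the same grasp; the last joint's range is limited). The gripper opens to 93 mm and grips with 3 to 60 N. Pads are 15 mm wide; open, the fingers measure 128 mm over their backs; the gripper's body (75 mm by 188 mm) begins 65 mm behind the grasp point.
Start: joints at [-1.269, 0.13, 1.488, -0, 1.523, -0.085], TCP at [0.226, -0.556, 0.23] pointing down, gripper open.
Joint ranges: [-2.96, 2.96], [-0.89, 2.26], [0.02, 2.5], [-1.34, 4.48], [0, 2.73], [-2.66, 2.66]. Speed limits (rad/s): [2.39, 2.39, 2.79, 3.14, 3.14, 3.14].

### API

Orientations are given as a rotation vector (axis times angle).
In Python, from plant import robot gives the robot as it stands. The module is installed in compiled form; this text tells all that it offers.
- The arm moves only by the tool move_arm, never from a script. Its argument "deltas" is one flat list of numbers, 7 for each row, row after row: the shift along the tool's x, y, z in m, then the turn, a rotation vector about the tool's x, y, z in rad, then the opening, from 0 (shut) to 1 (fully open). A call has 1 to 12 rows; each row is the pose to reach, as a shift and turn from the pose commanded when the call began, along the tool's axes at that moment; what a row does not reach only later rows make up. A row lasts 1/8 s, in which the tool goes at most 62.5 mm and 10.7 degrees, less where a joint would pass 70% of its speed; a pose out of reach is approached as far as the arm can. A call with a gripper value outside its range is refused whole. The fingers move at their own pace and stop on an object; "squeeze" is the grip in N (left out, the last holds). Time passes only in rows, so rows that repeat a pose let the fingers close. It gives the time, the measured TCP pose, the force, the opening and the grip force at its end, in the units of the state.
- robot.read_state(): the state, without advancing time (a new reading comes with each control period).
- robot.read_camera(name): name is "scene" or "top" or "wrist"; returns (picture, depth): 420x560x3 uint8, red, green, blue; 420x560 float32, m along the optical axis (not along the pixel's ray), 0 where there is no reading.
- robot.camera_model(name): a dict with "K" (3x3 intrinsics, pixels), "R" (3x3) and "t" (3): a world point X has camera coordinates R X + t; the wrist camera has in their place "tool_from_camera" (4x4, takes a point from camera to tool coordinates, whose origin is the TCP and whose axes are the flange's). Camera axes: x right, y down, z forward; pixel columns grow to the right and rows downward; lengths in m; the calibration is good to about 2 mm. A picture is of the moment at which its call begins: read the wrist's pose just before it. camera_model takes no time and is no camera call.
- robot.close_job(): hands the job in; it is judged then, once.
Trained networks look in the newest picture that a camera, given by its name, has taken for a name from the list of things; names that differ only in an ending like _2 or _b are one class to them, and where a whole thing is asked for, a point or a joint stands for the part that bears it (a point fixed in the world has none). Each returns a list of dicts, best first, with "confidence" (0 to 1); they miss things now and then, are a little off and sometimes report something else, mostly with a low value. They report only what shows in the picture. A call takes as long as a camera call. They do not tell look-alikes from the thing itself.
- robot.recognise(camera, label): "uv" ([column, row] in pixels, amid what is visible of it).
The state is a dict: "t": time; "q": joint angles; "dq": joint speeds; "joint_torque": joint torques, N m; "tool_pos": TCP position; "orientation": TCP orientation; "force": force on the tool from outside, world axes, zero at the start; "wrist_torque": the same for the moment, N m; "opening": finger opening in m; "gripper_force": force on a finger pad.
Only numpy, scipy, OpenCV 4.12 (cv2) and the standard library are available. Lean on these libraries where they do the work, as an engineer would, in place of code of your own. Each camera call takes 0.05 s, during which the arm holds its last target. There are 200 camera calls.

### The job

Lay the brown hard case flat and square on the bed of the feed jig, in the gap between the sprung pad and the fence, and let go of it. Then wind the carriage up with its knob (clockwise seen from above) until the pad pushes the case flush against the fence and grips it with about 9 N, that is with the pad's spring pressed in about 3 mm; be gentle, the case is crushed above 18 N. Let go, leaving it clamped, and leave the other things on the bench where they are.

Things in the scene. Friction and masses are not known exactly. Their poses are not given: they have to be found in the camera images.
- jig: Feed jig, fixed to the bench: a flat bed 130 (x) x 280 (y) mm, 15 mm thick, origin at the centre of its underside, z up. Along its +y lie in order the carriage with its knob, the sprung pad, the open gap for the case, and the fence.
- gap (a point): Point on the bed's bare upper face (15 mm above the bench), on the jig's middle line at y = +5 mm, axes as the jig's: a good place for the case's underside centre. The fence beyond it is an aluminium upright 90 mm wide, 14 thick, 36 high above the bed, square to y. It is fixed, but was set by hand: its face, looking to -y, stands somewhere from y = 47 to 59 mm of the jig, not measured.
- carriage: Grey block 90 (x) x 56 (y) mm, its top 52.5 mm above the bench, origin at its underside centre, axes as the jig's; at the start at the jig's x = 0, y = -85 mm. It slides only along the jig's y, by +14 mm for each radian its knob turns clockwise (rack and pinion, 0 to 59 mm). It does not run back by itself.
- knob: Black bar knob on the carriage, axis upright: disc 52 mm across, 8 high, with a grip bar 54 long, 14 thick, 26 high on it. Origin on the axis under the disc, 53.5 mm above the bench; x along the bar, at the start the jig's x. Turns clockwise from above (yaw falls), 0 to 4.2 rad. Its steady friction (0.25 N m while moving) holds it as left; each N of pad force adds 0.014 N m to the turning.
- pad: Sprung steel pad on the front of the carriage, 64 mm wide (x), 22 mm high, 8 mm thick. Origin at the centre of its front face, which looks to the jig's +y; axes as the jig's. At the start the face is at the jig's y = -37 mm, 28.5 mm above the bench. It rides with the carriage; pushed, it springs back into it at 3 N per mm, with no preload, up to 9 mm.
- case: Brown rigid case, a rounded box 50 (x) x 62 (y) x 24 mm high with a thin steel seam all round and four brass studs on top; 0.10 to 0.20 kg. Origin at the centre of its underside, z up. It lies loose on the bench at the start. It goes in the jig with its 62 mm length along the jig's y, either way round.
- tin: Bystander: round aluminium tin, 60 mm across, 30 mm high, origin at the centre of its underside.
- block: Bystander: small wooden block 40 x 40 x 30 mm with a round stub 24 mm across and 20 mm high on top, origin at the centre of its underside.
- awl: Bystander: a screwdriver-like awl 150 mm long, lying beyond the jig.
- spool: Bystander: brown thread spool, 90 mm across the foot, 155 mm tall, left of the jig.
- paste: Bystander: jar, 60 mm across and 90 mm tall, left of the robot's front.
There are look-alikes about, which are no part of the job. There is more than one size of the case; the job needs the smallest.

How it is judged:
On the way, in this order (a step that is already met when the one before it is completed fails the run):
1. the case lies flat on the jig's bed between pad and fence, let go (x of case in the frame of jig between -0.02 and 0.02 m and y of case in the frame of jig between -0.012 and 0.034 m and z of case in the frame of jig below 0.019 m and angle between the y axis of case and the y axis of jig, either way round below 0.25 rad and contact force between the fingers and case below 0.2 N), for 0.2 s.
2. the carriage has been fed at least 12 mm with the fingers on the knob (y of knob in the frame of jig above -0.073 m and contact force between the fingers and knob above 1 N), for 0.05 s.
At the end, for the whole second after the job is handed in: The case lies flat on the bed, square to the jig within 0.06 rad and within 20 mm of the jig's middle line, at rest, held between pad and fence with a pad force of 5 to 13 N, with the robot clear (contact force between pad and case between 5 and 13 N and x of case in the frame of jig between -0.02 and 0.02 m and z of case in the frame of jig below 0.019 m and angle between the y axis of case and the y axis of jig, either way round below 0.06 rad and angle between case's own z axis and vertical below 0.06 rad and linear speed of case below 0.01 m/s); the robot touches nothing.
It fails at once if the pad presses the case with more than 18 N (contact force between pad and case above 18 N).
It fails at once if a bystander is moved more than 30 mm (distance of any of tin, block, awl, spool, paste from where it was at the start of the episode above 0.03 m).
It also fails if it takes over 72 s, if anything falls off the work surface, if the arm or the gripper's body presses on something with over 40 N, if the wrist force passes 120 N, or if a joint passes its speed limit or range.

## Working session

There is one attempt and no reset: what is moved stays moved. The work goes in short steps, Python scripts to look and compute and a tool call to move; the robot and the scene stay as the last step left them, time stands still between calls to the robot, and variables do not carry over. Pictures are saved under pics/ and viewed, at most 10 in all, crops included, and the job is handed in when it is done.

Besides the shell and the picture viewer there is one more tool, called by a JSON object that holds its "fn" and its "kwargs", one argument or row to a line. move_arm: Moves the arm, as the interface text tells. Its arguments: {"type":"object","properties":{"deltas":{"type":"array","items":{"type":"number"}},"squeeze":{"type":"number"}},"required":["deltas"]}

```bash
mkdir -p pics
cat > h.py <<'E'
import numpy as np, cv2
from plant import robot
from scipy.spatial.transform import Rotation as Ro
def cam(name):
    s=robot.read_state(); rgb,d=robot.read_camera(name); m=robot.camera_model(name); K=np.array(m["K"])
    if name=="wrist":
        T=np.array(m["tool_from_camera"]); Rt=Ro.from_rotvec(s["orientation"]).as_matrix()
        R=Rt@T[:3,:3]; p=Rt@T[:3,3]+np.array(s["tool_pos"])
    else:
        R=np.array(m["R"]).T; p=-R@np.array(m["t"])
    v,u=np.mgrid[:420,:560]
    c=np.stack([(u-K[0,2])/K[0,0]*d,(v-K[1,2])/K[1,1]*d,d],-1)
    P=c@R.T+p; P[d==0]=np.nan
    return rgb,P
def save(n,rgb): cv2.imwrite(f"pics/{n}.png",rgb[:,:,::-1])
E
python3 - <<'E'
from h import *
for c in ["top","scene"]:
    rgb,P=cam(c); save(c+"0",rgb); np.save(c+"0.npy",P)
    for l in ["jig","carriage","knob","pad","case","tin","block","awl","spool","paste"]:
        for r in robot.recognise(c,l)[:4]:
            u,v=np.round(r["uv"]).astype(int); print(c,l,r["confidence"],u,v,np.round(P[v,u],3))
s=robot.read_state(); print(s["t"],s["tool_pos"],s["orientation"])
E
```

```text
top jig 0.81 275 201 [0.553 0.099 0.017]
top carriage 0.94 299 199 [0.554 0.042 0.079]
top knob 0.71 300 198 [0.555 0.04  0.087]
top pad 0.53 285 202 [0.549 0.074 0.034]
top case 0.75 413 297 [ 0.323 -0.239  0.035]
top case 0.71 390 242 [ 0.455 -0.186  0.025]
top case 0.71 343 276 [ 0.371 -0.07   0.033]
top case 0.45 122 201 [0.543 0.456 0.076]
top tin 0.67 411 186 [ 0.594 -0.238  0.028]
top awl 0.69 388 114 [ 0.775 -0.181  0.025]
top spool 0.7 118 197 [0.55  0.456 0.101]
top spool 0.19 444 244 [ 0.452 -0.318  0.029]
top paste 0.59 135 292 [0.334 0.414 0.089]
scene jig 0.78 281 215 [nan nan nan]
scene carriage 0.97 267 212 [0.586 0.044 0.069]
scene knob 0.65 257 209 [0.56  0.024 0.061]
scene knob 0.31 165 252 [ 0.604 -0.236  0.025]
scene case 0.87 212 182 [ 0.391 -0.066  0.033]
scene case 0.86 178 217 [ 0.488 -0.183  0.021]
scene tin 0.81 165 252 [ 0.604 -0.236  0.025]
scene tin 0.63 264 212 [0.583 0.037 0.069]
scene block 0.52 125 218 [ 0.459 -0.322  0.032]
scene awl 0.89 201 307 [ 0.797 -0.18   0.026]
scene spool 0.92 413 177 [0.577 0.474 0.069]
scene paste 0.57 263 213 [0.585 0.033 0.068]
1.1 [ 0.22635382 -0.55567421  0.22963556] [ 3.08300630e+00  6.03819355e-01 -4.64948304e-05]
```

Run:
```python
import cv2
a=cv2.imread("pics/top0.png"); cv2.imwrite("pics/topc.png",cv2.resize(a[90:330,220:470],None,fx=2.4,fy=2.4,interpolation=cv2.INTER_CUBIC))
```

```text
(no output)
```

View pics/topc.png

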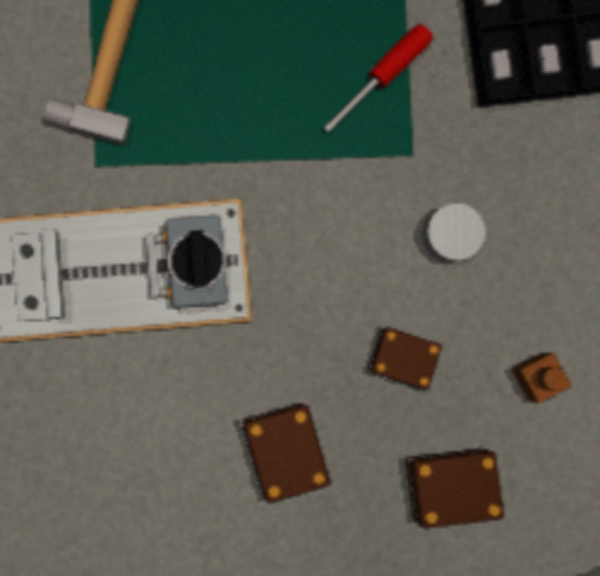

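Run:
```python
from h import *
P=np.load("top0.npy")
rgb=cv2.imread("pics/top0.png")
for n,(u,v) in dict(A=(413,297),B=(390,242),C=(343,276)).items():
    X=P[v-35:v+36,u-35:u+36].reshape(-1,3)
    c=P[v,u]; m=(X[:,2]>0.012)&(X[:,2]<0.06)&(np.linalg.norm(X[:,:2]-c[:2],axis=1)<0.07)
    r=cv2.minAreaRect((X[m][:,:2]*1000).astype(np.float32)); print(n,r,np.median(X[m][:,2]),m.sum())
# jig bed
z=P[...,2]
reg=(abs(P[...,0]-0.555)<0.15)&(P[...,1]>-0.06)&(P[...,1]<0.3)
m=reg&(z>0.008)&(z<0.12)
r=cv2.minAreaRect((P[m][:,:2]*1000).astype(np.float32)); print("jig",r)
# height map rough
m=reg&(z>0.035)
r=cv2.minAreaRect((P[m][:,:2]*1000).astype(np.float32)); print("tall",r)
for v in range(185,216,6):
    print(v,[(u,int(1000*P[v,u,1]),int(1000*z[v,u])) for u in range(220,325,4) if not np.isnan(z[v,u])])
```

```text
A ((330.6951904296875, -233.9956512451172), (69.88895416259766, 87.73967742919922), 7.453741073608398) 0.0329031987908458 1099
B ((462.02703857421875, -183.82725524902344), (63.31158447265625, 50.240135192871094), 71.9832763671875) 0.0234975556385002 530
C ((364.3189392089844, -59.89052963256836), (86.88854217529297, 69.85820007324219), 16.81500816345215) 0.03304372163519248 1052
jig ((567.8509521484375, 87.4263687133789), (358.3276672363281, 256.8793029785156), 77.19781494140625)
tall ((533.1342163085938, 51.74317932128906), (295.8064270019531, 159.39385986328125), 68.62031555175781)
185 [(220, 237, 13), (224, 227, 13), (228, 217, 12), (232, 207, 14), (236, 197, 14), (240, 183, 48), (244, 176, 18), (248, 167, 11), (252, 157, 13), (256, 147, 14), (260, 137, 14), (264, 127, 14), (268, 117, 18), (272, 107, 15), (276, 97, 16), (280, 87, 14), (284, 77, 15), (288, 66, 14), (292, 57, 50), (296, 48, 50), (300, 38, 50), (304, 28, 51), (308, 19, 48), (312, 6, 14), (316, -3, 15), (320, -13, 11), (324, -25, -1)]
191 [(220, 237, 13), (224, 227, 13), (228, 215, 23), (232, 205, 24), (236, 196, 21)
[... 1338 characters left out ...]
 (256, 146, 16), (260, 136, 12), (264, 126, 12), (268, 116, 17), (272, 106, 15), (276, 96, 11), (280, 86, 13), (284, 76, 40), (288, 66, 17), (292, 57, 50), (296, 47, 50), (300, 38, 67), (304, 28, 53), (308, 18, 50), (312, 8, 51), (316, -3, 14), (320, -13, 14), (324, -25, 2)]
215 [(220, 236, 12), (224, 225, 15), (228, 214, 24), (232, 203, 32), (236, 194, 22), (240, 182, 49), (244, 172, 52), (248, 166, 13), (252, 155, 15), (256, 146, 12), (260, 135, 14), (264, 126, 11), (268, 115, 16), (272, 105, 14), (276, 95, 14), (280, 85, 13), (284, 75, 12), (288, 65, 14), (292, 56, 48), (296, 47, 51), (300, 37, 50), (304, 27, 49), (308, 18, 49), (312, 8, 48), (316, -4, 14), (320, -13, 18), (324, -26, -3)]
```

```bash
cat >> h.py <<'E'
def delta(p,psi,s=None):
    "shift (tool axes) and rz to reach p with tool-x yaw psi, tool down"
    s=s or robot.read_state(); R=Ro.from_rotvec(s["orientation"]).as_matrix()
    y=np.arctan2(R[1,0],R[0,0]); Rt=np.array([[np.cos(psi),np.sin(psi),0],[np.sin(psi),-np.cos(psi),0],[0,0,-1]])
    return np.round(R.T@(np.array(p)-s["tool_pos"]),4),np.round(Ro.from_matrix(R.T@Rt).as_rotvec(),4),"yaw",round(y,4),"q6",round(s["q"][5],3)
def rect(P,m):
    Q=(P[m][:,:2]*1000).astype(np.float32); return [np.round(a,1) for a in cv2.minAreaRect(Q)]
E
python3 - <<'E'
from h import *
P=np.load("top0.npy"); z=P[...,2]
def biggest(m):
    n,l,st,_=cv2.connectedComponentsWithStats(m.astype(np.uint8)); return l==1+np.argmax(st[1:,4])
reg=(abs(P[...,0]-0.555)<0.11)&(P[...,1]>-0.06)&(P[...,1]<0.32)
bed=biggest(cv2.morphologyEx((reg&(z>0.0075)).astype(np.uint8),cv2.MORPH_OPEN,np.ones((5,5)))>0)
print("jig",rect(P,bed))
car=biggest(reg&(abs(z-.052)<.009)&(P[...,1]<.09)|reg&(z>.04)&(P[...,1]<.07)); print("carriage",rect(P,car))
print(delta([.462,-.184,.2],1.257))
E
```

```text
jig [array([549.7, 119.8]), array([130., 280.]), np.float64(5.6)]
carriage [array([557.6,  34.9]), array([89.4, 56.7]), np.float64(5.5)]
(array([ 0.3584, -0.2553,  0.0296]), array([-0.    ,  0.    , -0.8702]), 'yaw', np.float64(0.3868), 'q6', np.float64(-0.085))
```

{"fn": "move_arm", "kwargs": {
  "deltas": [0.05, -0.04, 0.005, 0, 0, -0.17, 1, 0.1, -0.08, 0.01, 0, 0, -0.35, 1, 0.15, -0.12, 0.015, 0, 0, -0.52, 1, 0.2, -0.15, 0.02, 0, 0, -0.7, 1, 0.25, -0.19, 0.025, 0, 0, -0.87, 1, 0.3, -0.22, 0.03, 0, 0, -0.87, 1, 0.35, -0.25, 0.03, 0, 0, -0.87, 1, 0.358, -0.255, 0.03, 0, 0, -0.87, 1, 0.358, -0.255, 0.03, 0, 0, -0.87, 1]
}}

```text
t: 2.22
tool_pos: [0.4618, -0.1843, 0.1997]
orientation: [2.54, 1.849, -0.001]
force: [-0.0, -0.8, 0.7]
opening: 0.0928
gripper_force: 0.0
```

Run:
```python
from h import *
rgb,P=cam("wrist"); save("w1",rgb); z=P[...,2]
print(robot.recognise("wrist","case"))
m=(abs(z-.024)<.006)&(np.hypot(P[...,0]-.462,P[...,1]+.184)<.06)
m2=(z>.008)&(z<.035)&(np.hypot(P[...,0]-.462,P[...,1]+.184)<.06)
print(rect(P,m),rect(P,m2),np.nanmedian(z[m]),m.sum())
```

```text
[{'uv': [280.0, 192.6], 'confidence': 0.96}, {'uv': [194.1, 253.3], 'confidence': 0.96}, {'uv': [149.0, 103.4], 'confidence': 0.77}]
[array([ 462.6, -183.6]), array([61.9, 49.8]), np.float64(71.6)] [array([ 462.6, -183.7]), array([62.1, 49.9]), np.float64(72.2)] 0.02266950026723491 2663
```

View pics/w1.png

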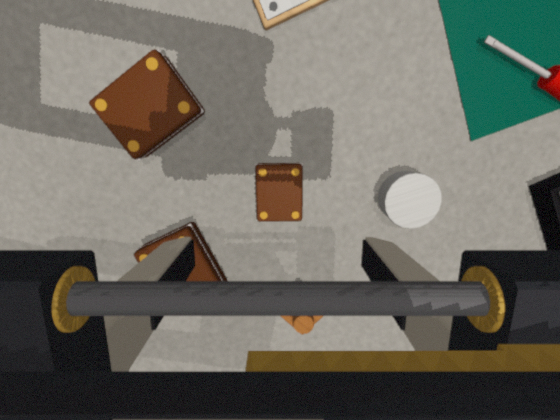

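{"fn": "move_arm", "kwargs": {
  "deltas": [0.001, 0.0005, 0.06, 0, 0, 0, 1, 0.001, 0.0005, 0.12, 0, 0, 0, 1, 0.001, 0.0005, 0.165, 0, 0, 0, 1, 0.001, 0.0005, 0.184, 0, 0, 0, 1, 0.001, 0.0005, 0.184, 0, 0, 0, 0.4, 0.001, 0.0005, 0.184, 0, 0, 0, 0.3, 0.001, 0.0005, 0.184, 0, 0, 0, 0.3, 0.001, 0.0005, 0.184, 0, 0, 0, 0.3, 0.001, 0.0005, 0.184, 0, 0, 0, 0.3, 0.001, 0.0005, 0.15, 0, 0, 0, 0.3, 0.001, 0.0005, 0.1, 0, 0, 0, 0.3],
  "squeeze": 15
}}

```text
t: 3.7
tool_pos: [0.4607, -0.1826, 0.0986]
orientation: [-2.538, -1.845, 0.003]
force: [1.3, -1.0, -1.4]
opening: 0.0499
gripper_force: 15.0
```

Run:
```python
from h import *
s=robot.read_state(); print(s["tool_pos"],s["opening"],s["gripper_force"],s["force"])
th=.098; c,n=np.cos(th),np.sin(th)
p=np.array([.5497,.1198])+5e-3*np.array([-n,c])
print(p,delta([*p,.12],np.pi/2+th))
```

```text
[ 0.4606904  -0.18261964  0.0985862 ] 0.04994561080323112 14.96490553021431 [ 1.29264575 -1.03652802 -1.40504903]
[0.54921078 0.12477601] (array([ 0.3197, -0.0108, -0.0211]), array([-0.0045, -0.0017, -0.4118]), 'yaw', np.float64(1.257), 'q6', np.float64(-0.167))
```

{"fn": "move_arm", "kwargs": {
  "deltas": [0.01, 0, -0.05, 0, 0, 0, 0.3, 0.07, -0.002, -0.05, 0, 0, -0.1, 0.3, 0.13, -0.005, -0.05, 0, 0, -0.2, 0.3, 0.19, -0.008, -0.05, 0, 0, -0.3, 0.3, 0.25, -0.01, -0.05, 0, 0, -0.41, 0.3, 0.3, -0.012, -0.05, 0, 0, -0.412, 0.3, 0.32, -0.012, -0.05, 0, 0, -0.412, 0.3, 0.32, -0.012, -0.05, 0, 0, -0.412, 0.3, 0.32, -0.012, -0.05, 0, 0, -0.412, 0.3]
}}

```text
t: 4.82
tool_pos: [0.5496, 0.1232, 0.1493]
orientation: [-2.111, -2.327, 0.002]
force: [-0.0, -0.7, -1.0]
opening: 0.0498
gripper_force: 15.0
```

Run:
```python
from h import *
rgb,P=cam("wrist"); save("w2",rgb)
s=robot.read_state(); print(s["t"],s["tool_pos"],s["opening"],s["gripper_force"],s["force"])
th=.098; c,n=np.cos(th),np.sin(th)
p=np.array([.5497,.1198])+5e-3*np.array([-n,c])
print(p,delta([*p,.032],np.pi/2+th))
J=np.stack([(P[...,0]-.5497)*c+(P[...,1]-.1198)*n,-(P[...,0]-.5497)*n+(P[...,1]-.1198)*c,P[...,2]],-1)
m=(J[...,2]>.025)&(J[...,2]<.047)&(J[...,1]>.04)&(J[...,1]<.075)&(abs(J[...,0])<.05)
print("fence face pts",m.sum(),np.nanpercentile(J[m][:,1],[1,5,25,50,75,99]) if m.sum() else None)
m=(abs(J[...,2]-.051)<.006)&(J[...,1]>.03)&(J[...,1]<.09)&(abs(J[...,0])<.06)
print("fence top",m.sum(),rect(J,m) if m.sum()>3 else None)
```

```text
4.875 [0.54966859 0.12296783 0.14943754] 0.049920597200016625 14.96494397521019 [ 0.75912396 -0.85528444 -1.67323339]
[0.54921078 0.12477601] (array([ 0.0019, -0.0002,  0.1174]), array([-0.0006,  0.0005, -0.0014]), 'yaw', np.float64(1.6674), 'q6', np.float64(0.033))
fence face pts 4 [0.0544334  0.054436   0.05444902 0.05447143 0.0579454  0.0679015 ]
fence top 2162 [array([ 0.4, 61.4]), array([13.9, 90.2]), np.float64(90.0)]
```

View pics/w2.png

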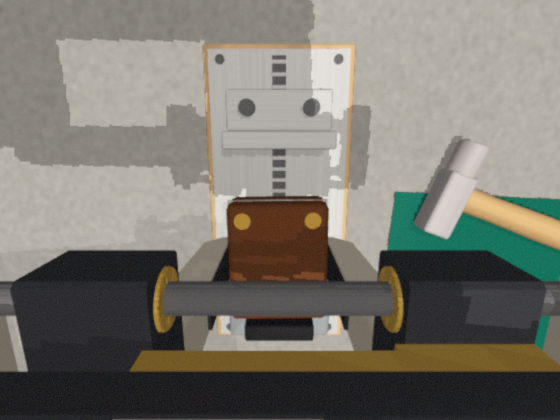

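{"fn": "move_arm", "kwargs": {
  "deltas": [0.009, 0, 0.05, 0, 0, 0, 0.3, 0.009, 0, 0.09, 0, 0, 0, 0.3, 0.009, 0, 0.11, 0, 0, 0, 0.3, 0.009, 0, 0.1175, 0, 0, 0, 0.3, 0.009, 0, 0.1185, 0, 0, 0, 0.3, 0.009, 0, 0.1185, 0, 0, 0, 0.3, 0.009, 0, 0.1185, 0, 0, 0, 0.75, 0.009, 0, 0.1185, 0, 0, 0, 0.75, 0.009, 0, 0.1185, 0, 0, 0, 0.75, 0.009, 0, 0.1185, 0, 0, 0, 0.75, 0.009, 0, 0.07, 0, 0, 0, 0.75, 0.009, 0, 0.01, 0, 0, 0, 0.75]
}}

```text
t: 6.38
tool_pos: [0.5474, 0.1331, 0.139]
orientation: [-2.108, -2.326, 0.005]
force: [-0.4, 0.6, 0.1]
opening: 0.07
gripper_force: 0.0
```

```bash
cat >> h.py <<'E'
th=.098; c,n=np.cos(th),np.sin(th); J0=np.array([.5497,.1198])
def tojig(P): return np.stack([(P[...,0]-J0[0])*c+(P[...,1]-J0[1])*n,-(P[...,0]-J0[0])*n+(P[...,1]-J0[1])*c,P[...,2]],-1)
def tow(x,y): return J0+[x*c-y*n,x*n+y*c]
E
python3 - <<'E'
from h import *
s=robot.read_state(); print(s["t"],s["tool_pos"],s["opening"],s["q"])
rgb,P=cam("top"); J=tojig(P)
save("t2",rgb)
m=(J[...,2]>.03)&(J[...,2]<.046)&(J[...,1]>-.03)&(J[...,1]<.05)&(abs(J[...,0])<.045); print("case top",m.sum(),rect(J,m) if m.sum()>5 else 0)
rgb,P=cam("wrist"); J=tojig(P); save("w3",rgb)
m=(J[...,2]>.03)&(J[...,2]<.046)&(J[...,1]>-.03)&(J[...,1]<.05)&(abs(J[...,0])<.045); print("case wrist",m.sum(),rect(J,m) if m.sum()>5 else 0)
p=tow(0,-.085); print(p,delta([*p,.13],np.pi+th))
E
```

```text
6.375 [0.54742699 0.13310797 0.13899718] 0.07002515482028386 [1.47503723e-01 9.67634314e-02 1.69239807e+00 2.10130250e-05
 1.35660105e+00 4.95437344e-02]
case top 0 0
case wrist 4002 [array([ 1.5, 13.7]), array([50. , 61.9]), np.float64(0.6)]
[0.55801667 0.03520784] (array([-0.0989, -0.0057,  0.0178]), array([ 0.0104,  0.0093, -1.5707]), 'yaw', np.float64(1.6689), 'q6', np.float64(0.05))
```

{"fn": "move_arm", "kwargs": {
  "deltas": [-0.02, 0, -0.01, 0, 0, -0.18, 0.6, -0.05, 0, -0.01, 0, 0, -0.36, 0.5, -0.08, 0, -0.01, 0, 0, -0.54, 0.5, -0.097, 0, -0.01, 0, 0, -0.72, 0.5, -0.097, 0, -0.01, 0, 0, -0.9, 0.5, -0.097, 0, -0.01, 0, 0, -1.08, 0.5, -0.097, 0, -0.01, 0, 0, -1.26, 0.5, -0.097, 0, -0.01, 0, 0, -1.44, 0.5, -0.097, 0, -0.01, 0, 0, -1.57, 0.5, -0.097, 0, -0.01, 0, 0, -1.57, 0.5, -0.097, 0, -0.01, 0, 0, -1.57, 0.5]
}}

```text
t: 7.85
tool_pos: [0.5584, 0.0368, 0.1494]
orientation: [0.148, -3.138, -0.0]
force: [-0.2, -0.3, 1.1]
opening: 0.0469
gripper_force: 0.0
```

Run:
```python
from h import *
rgb,P=cam("top"); J=tojig(P); save("t3",rgb)
rgb,P=cam("wrist"); save("w4",rgb); J=tojig(P)
s=robot.read_state(); print(s["t"],s["tool_pos"],s["opening"],s["q"][5],s["force"],s["wrist_torque"])
m=(J[...,2]>.078)&(J[...,2]<.095)&(np.hypot(J[...,0],J[...,1]+.085)<.035); print("bar",m.sum(),rect(J,m) if m.sum()>5 else 0)
p=tow(0,-.085); print(p,delta([*p,.075],np.pi+th))
print(robot.recognise("wrist","knob"))
```

```text
7.95 [0.55850575 0.03682603 0.14952965] 0.04671653313401711 -1.6918824775076688 [-0.44446902  0.44209834  0.20161433] [ 0.08337335 -0.15182863  0.01334282]
bar 1423 [array([  0.3, -85. ]), array([53.4, 13.7]), np.float64(0.1)]
[0.55801667 0.03520784] (array([ 0.0006, -0.0016,  0.0745]), array([ 0.    , -0.0001, -0.0027]), 'yaw', np.float64(-3.0463), 'q6', np.float64(-1.692))
[{'uv': [277.8, 216.3], 'confidence': 0.66}]
```

View pics/w4.png

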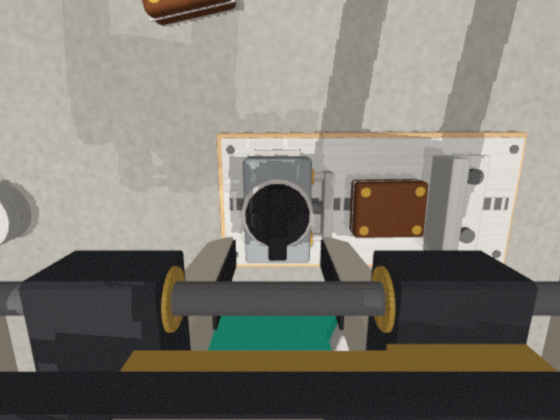

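{"fn": "move_arm", "kwargs": {
  "deltas": [0, -0.0015, 0.04, 0, 0, 0, 0.5, 0, -0.0015, 0.065, 0, 0, 0, 0.5, 0, -0.0015, 0.0745, 0, 0, 0, 0.5, 0, -0.0015, 0.0745, 0, 0, 0, 0.5, 0, -0.0015, 0.0745, 0, 0, 0, 0.1, 0, -0.0015, 0.0745, 0, 0, 0, 0.1, 0, -0.0015, 0.0745, 0, 0, 0, 0.1, 0, -0.0015, 0.0745, 0, 0, 0, 0.1, 0, -0.0015, 0.0745, 0, 0, 0, 0.1],
  "squeeze": 55
}}

```text
t: 9.12
tool_pos: [0.5589, 0.0362, 0.0756]
orientation: [-0.153, 3.137, 0.002]
force: [-1.0, 5.1, 4.1]
opening: 0.0133
gripper_force: 55.0
```

```bash
cat > st.py <<'E'
from h import *
s=robot.read_state(); p=tojig(np.array(s["tool_pos"])); R=Ro.from_rotvec(s["orientation"]).as_matrix()
print("t %.2f"%s["t"],"jig",np.round(p*1000,2),"turned",np.round((np.pi+th-np.arctan2(R[1,0],R[0,0]))%(2*np.pi),4),"F",np.round(s["force"],2),"T",np.round(s["wrist_torque"],3),"op",round(s["opening"],4),"g",s["gripper_force"],"q6",round(s["q"][5],3),"tau6",s["joint_torque"][5])
E
python3 st.py
```

```text
t 9.12 jig [  0.97 -84.11  75.62] turned 0.0006 F [-0.96  5.06  4.11] T [ 1.023  0.012 -0.002] op 0.0133 g 55.00017821788788 q6 -1.696 tau6 -0.0016317391418851912
```

{"fn": "move_arm", "kwargs": {
  "deltas": [0, 0.0021, 0, 0, 0, 0.15, 0.1, 0, 0.0042, 0, 0, 0, 0.3, 0.1, 0, 0.0063, 0, 0, 0, 0.45, 0.1, 0, 0.0084, 0, 0, 0, 0.6, 0.1, 0, 0.0105, 0, 0, 0, 0.75, 0.1, 0, 0.0126, 0, 0, 0, 0.9, 0.1, 0, 0.0147, 0, 0, 0, 1.05, 0.1, 0, 0.0168, 0, 0, 0, 1.2, 0.1, 0, 0.0189, 0, 0, 0, 1.35, 0.1, 0, 0.021, 0, 0, 0, 1.5, 0.1, 0, 0.021, 0, 0, 0, 1.5, 0.1]
}}

```text
t: 10.5
tool_pos: [0.5568, 0.057, 0.0756]
orientation: [-2.026, -2.401, -0.002]
force: [-1.7, 6.2, 4.4]
opening: 0.0134
gripper_force: 55.0
```

```bash
python3 st.py
python3 - <<'E'
from h import *
rgb,P=cam("wrist"); save("w5",rgb); J=tojig(P)
E
```

```text
t 10.50 jig [  0.95 -63.17  75.61] turned 1.4997 F [-1.71  6.18  4.39] T [ 0.969  0.244 -0.193] op 0.0134 g 55.022807121276855 q6 -0.16 tau6 1.4983795210719109
```

View pics/w5.png

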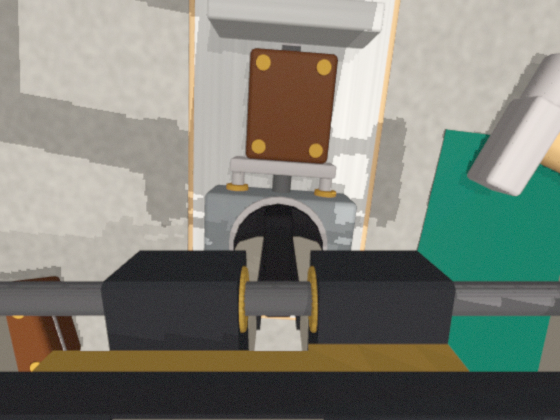

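{"fn": "move_arm", "kwargs": {
  "deltas": [0.0014, 0.0001, 0, 0, 0, 0.1, 0.1, 0.0028, 0.0002, 0, 0, 0, 0.2, 0.1, 0.0042, 0.0003, 0, 0, 0, 0.3, 0.1, 0.0056, 0.0004, 0, 0, 0, 0.4, 0.1]
}}

```text
t: 11.05
tool_pos: [0.5563, 0.0624, 0.0756]
orientation: [-2.463, -1.95, -0.001]
force: [-1.6, 5.2, 4.0]
opening: 0.0134
gripper_force: 55.1
```

```bash
python3 st.py
```

```text
t 11.05 jig [  0.94 -57.78  75.62] turned 1.8999 F [-1.65  5.23  4.02] T [0.833 0.259 0.349] op 0.0134 g 55.086071491241455 q6 0.25 tau6 -1.3774969428777695
```

{"fn": "move_arm", "kwargs": {
  "deltas": [0.0007, -0.0002, 0, 0, 0, 0.05, 0.1, 0.0013, -0.0005, 0, 0, 0, 0.1, 0.1]
}}

```text
t: 11.3
tool_pos: [0.5561, 0.0638, 0.0756]
orientation: [-2.555, -1.827, -0.001]
force: [-1.4, 4.2, 4.1]
opening: 0.0141
gripper_force: 55.1
```

```bash
python3 st.py
python3 - <<'E'
from h import *
rgb,P=cam("wrist"); save("w6",rgb); np.save("w6.npy",tojig(P))
rgb,P=cam("top"); save("t6",rgb); np.save("t6.npy",tojig(P))
J=np.load("w6.npy")
E
```

```text
t 11.30 jig [  0.91 -56.38  75.62] turned 1.9983 F [-1.44  4.23  4.14] T [0.868 0.27  0.346] op 0.0141 g 55.08486449718475 q6 0.351 tau6 -0.5036237463355064
```

View pics/w6.png

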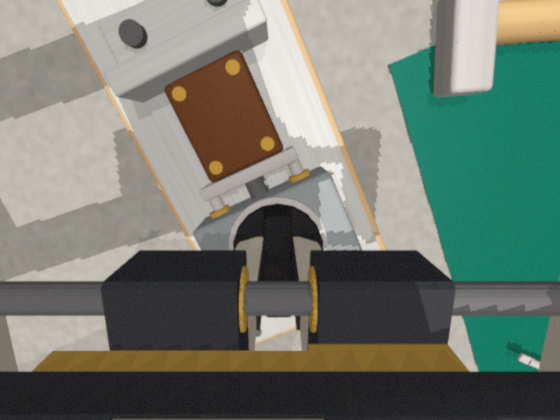

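```bash
cat > ms.py <<'E'
from h import *
import sys
def meas(J):
    x,y,z=J[...,0],J[...,1],J[...,2]
    q=lambda m:(int(m.sum()),np.round(np.nanpercentile(y[m],[2,50,98])*1000,1)) if m.sum()>5 else None
    m=(abs(z-.039)<.0035)&(abs(x)<.032)&(y>-.03)&(y<.07)
    print("lvl39",rect(J,m))
    case=(abs(z-.039)<.004)&(abs(x)<.024)&(y>.0)&(y<.06); print(" case+pad ext",q((abs(z-.039)<.004)&(abs(x)<.024)&(y>-.03)&(y<.06)))
    print(" pad outer (|x|27-31)",q((abs(z-.038)<.005)&(abs(x)>.0275)&(abs(x)<.031)&(y>-.03)&(y<.02)))
    print(" fence top",q((abs(z-.051)<.004)&(abs(x)<.04)&(y>.03)&(y<.09)))
    print(" carriage front x>28",q((abs(z-.0525)<.004)&(abs(x)>.028)&(abs(x)<.044)&(y>-.1)&(y<-.01)))
E
cat > mm.py <<'E'
from ms import *
for f in sys.argv[1:]: print(f); meas(np.load(f))
E
python3 mm.py w6.npy t6.npy
```

```text
w6.npy
lvl39 [array([ 0.1, 12.9]), array([63.8, 84.5]), np.float64(0.1)]
 case+pad ext (10236, array([-16.9,  20.1,  54.6]))
 pad outer (|x|27-31) (233, array([-29.1, -15.1,  -9.3]))
 fence top (4624, array([54.6, 61.1, 68. ]))
 carriage front x>28 (2291, array([-76.3, -46.1, -30.7]))
t6.npy
lvl39 [array([-0.6, 24.8]), array([61.2, 59.4]), np.float64(0.1)]
 case+pad ext (37, array([-4.7, 49.1, 54.5]))
 pad outer (|x|27-31) None
 fence top (191, array([54.3, 61. , 68. ]))
 carriage front x>28 (17, array([-72.5, -35.3, -30.1]))
```

{"fn": "move_arm", "kwargs": {
  "deltas": [0.0006, -0.0003, 0, 0, 0, 0.05, 0.1]
}}

```text
t: 11.52
tool_pos: [0.556, 0.0645, 0.0756]
orientation: [-2.6, -1.763, -0.002]
force: [-1.5, 5.6, 5.4]
opening: 0.0134
gripper_force: 55.1
```

```bash
python3 st.py
```

```text
t 11.53 jig [  0.9  -55.69  75.63] turned 2.0475 F [-1.54  5.57  5.36] T [0.945 0.251 0.312] op 0.0134 g 55.088844895362854 q6 0.402 tau6 -0.9230507165193558
```

{"fn": "move_arm", "kwargs": {
  "deltas": [0.0006, -0.0003, 0, 0, 0, 0.05, 0.1]
}}

```text
t: 11.65
tool_pos: [0.556, 0.0651, 0.0756]
orientation: [-2.643, -1.697, -0.001]
force: [-2.3, 5.6, 3.7]
opening: 0.0133
gripper_force: 55.1
```

```bash
python3 st.py
```

```text
t 11.65 jig [  0.91 -55.01  75.62] turned 2.0982 F [-2.28  5.61  3.69] T [0.964 0.334 0.348] op 0.0133 g 55.08972644805908 q6 0.454 tau6 -0.5282960459589958
```

{"fn": "move_arm", "kwargs": {
  "deltas": [0.0006, -0.0003, 0, 0, 0, 0.05, 0.1]
}}

```text
t: 11.78
tool_pos: [0.5559, 0.0658, 0.0756]
orientation: [-2.685, -1.63, -0.001]
force: [-1.3, 5.6, 5.3]
opening: 0.0139
gripper_force: 55.1
```

```bash
python3 st.py
```

```text
t 11.78 jig [  0.9  -54.32  75.61] turned 2.1482 F [-1.28  5.61  5.32] T [0.937 0.321 0.37 ] op 0.0139 g 55.09487271308899 q6 0.505 tau6 -0.5050435289740562
```

{"fn": "move_arm", "kwargs": {
  "deltas": [0.0006, -0.0004, 0, 0, 0, 0.05, 0.1]
}}

```text
t: 11.9
tool_pos: [0.5559, 0.0665, 0.0756]
orientation: [-2.725, -1.563, -0.001]
force: [-2.2, 6.0, 4.8]
opening: 0.0135
gripper_force: 55.1
```

```bash
python3 st.py
```

```text
t 11.90 jig [  0.91 -53.62  75.61] turned 2.1981 F [-2.22  6.03  4.78] T [0.96  0.338 0.34 ] op 0.0135 g 55.108482241630554 q6 0.556 tau6 -0.47970375046133995
```

```bash
python3 - <<'E'
from ms import *
for k in range(2):
    rgb,P=cam("wrist"); J=tojig(P); save("w7_%d"%k,rgb); np.save("w7_%d.npy"%k,J)
meas(J)
def prof(J,xs,lo,hi,zl=.028):
    x,y,z=J[...,0],J[...,1],J[...,2]; m=(abs(x)>xs[0])&(abs(x)<xs[1])&(y>lo)&(y<hi)
    b=np.arange(lo,hi,.001)
    print(xs,[(round(v*1000),int(np.nanmedian(z[m&(y>=v)&(y<v+.001)])*1000)) for v in b if (m&(y>=v)&(y<v+.001)).sum()>2])
for f in ["w6.npy","w7_0.npy"]:
    J=np.load(f); print(f); prof(J,(.0265,.031),-.035,.0); prof(J,(0,.022),-.03,.06)
E
python3 st.py
```

```text
lvl39 [array([ 0.1, 14.5]), array([63.5, 81.8]), np.float64(0.3)]
 case+pad ext (9867, array([-14.8,  21.8,  54.7]))
 pad outer (|x|27-31) (222, array([-26.1, -13.1,  -7.5]))
 fence top (4363, array([54.6, 61. , 68. ]))
 carriage front x>28 (2234, array([-78.8, -50.4, -27.8]))
w6.npy
(0.0265, 0.031) [(-35, 171), (-34, 170), (-33, 171), (-32, 165), (-31, 163), (-30, 159), (-29, 37), (-28, 36), (-27, 36), (-26, 31), (-25, 31), (-24, 30), (-23, 30), (-22, 31), (-21, 176), (-20, 179), (-19, 183), (-18, 183), (-17, 164), (-16, 164), (-15, 164), (-14, 164), (-13, 164), (-12, 164), (-11, 162), (-10, 161), (-9, 14), (-8, 13), (-7, 14), (-6, 13), (-5, 13), (-4, 13), (-3, 13), (-2, 13), (-1, 14)]
(0, 0.022) [(-30, 171), (-29, 171), (-28, 174), (-27, 174), (-26, 174), (-25, 173), (-24, 172), (-23, 171), (-22, 171), (-21, 170), (-20, 170), (-19, 170), (-18, 170), (-17, 169), (-16, 168), (-15, 167), (-14, 165), (-13, 164), (-12, 163), (-11, 161), (-10, 38), (-9, 36), (-8, 37), (-7, 37), (-6, 37), (-5, 37), (-4, 37), (-3, 37), (-2, 37), (-1, 37), (0, 37), (1, 37), (2, 37), (3, 37), (4, 37), (5, 37
[... 1344 characters left out ...]
, (5, 37), (6, 37), (7, 37), (8, 37), (9, 37), (10, 37), (11, 37), (12, 37), (13, 37), (14, 37), (15, 37), (16, 37), (17, 37), (18, 37), (19, 37), (20, 37), (21, 37), (22, 37), (23, 37), (24, 37), (25, 37), (26, 37), (27, 37), (28, 37), (29, 37), (30, 37), (31, 37), (32, 37), (33, 37), (34, 37), (35, 37), (36, 37), (37, 37), (38, 37), (39, 37), (40, 37), (41, 37), (42, 37), (43, 37), (44, 37), (45, 37), (46, 37), (47, 37), (48, 37), (49, 37), (50, 37), (51, 37), (52, 37), (53, 36), (54, 42), (55, 49), (56, 49), (57, 49), (58, 49), (59, 49)]
t 12.00 jig [  0.93 -53.58  75.62] turned 2.198 F [-1.03  4.93  5.5 ] T [1.001 0.341 0.288] op 0.0133 g 55.05129933357239 q6 0.556 tau6 0.944395624101162
```

{"fn": "move_arm", "kwargs": {
  "deltas": [0.0007, -0.0005, 0, 0, 0, 0.06, 0.1, 0.0014, -0.001, 0, 0, 0, 0.12, 0.1, 0.0014, -0.001, 0, 0, 0, 0.12, 0.1, 0.0014, -0.001, 0, 0, 0, 0.12, 0.1]
}}

```text
t: 12.5
tool_pos: [0.5557, 0.0682, 0.0756]
orientation: [-2.812, -1.398, -0.001]
force: [-1.7, 5.6, 4.9]
opening: 0.0134
gripper_force: 55.1
```

```bash
python3 st.py
python3 - <<'E'
from ms import *
rgb,P=cam("wrist"); J=tojig(P); save("w8",rgb); np.save("w8.npy",J); meas(J)
def edges(J):
    x,y,z=J[...,0],J[...,1],J[...,2]
    out=[]
    for sgn in(1,-1):
        pad=(sgn*x>.0265)&(sgn*x<.031)&(abs(z-.038)<.003)&(y<.01)&(y>-.022)
        car=(sgn*x>.0265)&(sgn*x<.043)&(abs(z-.050)<.004)&(y<-.015)&(y>-.08)
        out.append([np.round(np.sort(y[m])[-4:].mean()*1000,1) if m.sum()>8 else None for m in(pad,car)])
    m=(abs(x)<.022)&(abs(z-.037)<.003)&(y>.03)&(y<.056); out.append(round(float(np.percentile(y[m],99.5)*1000),1)); return out
for f in["w5","w6","w7_0","w7_1","w8"]:
    try: print(f,edges(np.load(f+".npy")))
    except Exception as e: print(f,e)
E
```

```text
t 12.50 jig [  0.89 -51.89  75.59] turned 2.3167 F [-1.75  5.63  4.94] T [0.966 0.364 0.198] op 0.0134 g 55.050228238105774 q6 0.678 tau6 0.2709617279469967
lvl39 [array([ 0. , 15.4]), array([79.9, 63.9]), np.float64(90.0)]
 case+pad ext (9583, array([-14.4,  21.9,  54.8]))
 pad outer (|x|27-31) (217, array([-24.4, -13.2,  -7.6]))
 fence top (4207, array([54.6, 61.1, 68. ]))
 carriage front x>28 (2119, array([-77.5, -50.7, -26.2]))
w5 [Errno 2] No such file or directory: 'w5.npy'
w6 [[np.float64(7.3), np.float64(-28.8)], [np.float64(-9.3), np.float64(-28.9)], 55.0]
w7_0 [[np.float64(6.2), np.float64(-26.0)], [np.float64(-7.4), np.float64(-26.1)], 55.0]
w7_1 [[np.float64(7.1), np.float64(-26.0)], [np.float64(-7.5), np.float64(-26.0)], 54.9]
w8 [[np.float64(4.8), np.float64(-24.4)], [np.float64(-7.6), np.float64(-24.3)], 55.0]
```

View pics/w8.png

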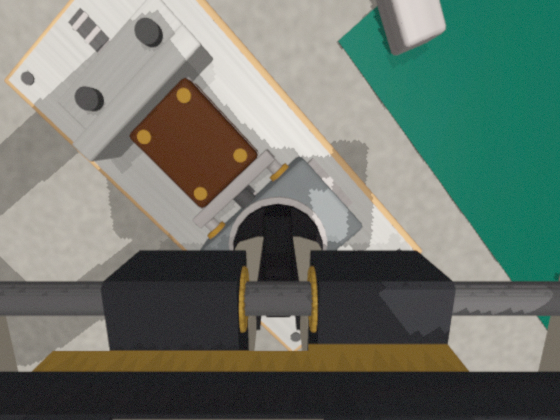

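{"fn": "move_arm", "kwargs": {
  "deltas": [0, 0, 0, 0, 0, 0, 0.25, 0, 0, 0, 0, 0, 0, 0.5, 0, 0, 0, 0, 0, 0, 0.5, 0, 0, 0, 0, 0, 0, 0.5, 0, 0, -0.03, 0, 0, 0, 0.5, 0, 0, -0.08, 0, 0, 0, 0.5, 0, 0, -0.12, 0, 0, 0, 0.5, 0, 0, -0.12, 0, 0, 0, 0.5, 0, 0, -0.12, 0, 0, 0, 0.5]
}}

```text
t: 13.68
tool_pos: [0.5553, 0.0676, 0.1945]
orientation: [-2.816, -1.393, 0.001]
force: [0.6, -0.1, -1.0]
opening: 0.0466
gripper_force: 0.0
```

```bash
python3 st.py
python3 - <<'E'
from ms import *
rgb,P=cam("wrist"); J=tojig(P); save("w9",rgb); meas(J)
x,y,z=J[...,0],J[...,1],J[...,2]
for sgn in(1,-1):
    pad=(sgn*x>.0265)&(sgn*x<.031)&(abs(z-.038)<.004)&(y<-.003)&(y>-.022)
    car=(sgn*x>.0265)&(sgn*x<.043)&(abs(z-.050)<.005)&(y<-.015)&(y>-.08)
    print([np.round(np.sort(y[m])[-4:].mean()*1000,1) if m.sum()>4 else None for m in(pad,car)])
m=(abs(z-.0875)<.006)&(np.hypot(x,y+.053)<.035); print("bar",rect(J,m))
m=(abs(x)<.025)&(abs(z-.039)<.004)&(y>-.006)&(y<.0545); print("case",rect(J,m))
E
```

```text
t 13.68 jig [  0.41 -52.54 194.5 ] turned 2.3207 F [ 0.57 -0.09 -1.05] T [-0.036 -0.004  0.021] op 0.0466 g 0.0 q6 0.681 tau6 -0.002191723615396768
lvl39 [array([ 0.2, 15.3]), array([79.5, 63.7]), np.float64(89.8)]
 case+pad ext (3682, array([-14.4,  20.8,  54.5]))
 pad outer (|x|27-31) (83, array([-24.3, -12.9,  -7.5]))
 fence top (1457, array([54.7, 61.3, 68.2]))
 carriage front x>28 (1446, array([-77.4, -51.2, -26.8]))
[np.float64(-7.7), np.float64(-24.4)]
[np.float64(-7.6), np.float64(-24.4)]
bar [array([  0.2, -52.1]), array([53.7, 13.6]), np.float64(47.3)]
case [array([ 0.9, 24.3]), array([60.5, 48.2]), np.float64(90.0)]
```

View pics/w9.png

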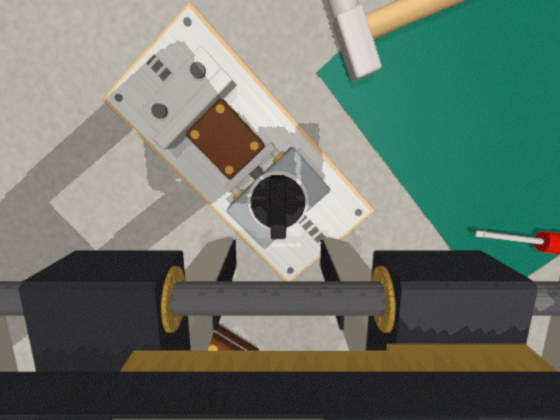

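```bash
python3 -c "
from plant import robot
print(robot.close_job())"
```

```text
the job is handed in; nothing more can be done
None
```

The smallest case lies flat and square on the bed, flush against the fence and clamped with the pad's spring pressed in about 3 mm (roughly 9 N, worked out from camera measurements, not read directly). The gripper is clear, and I handed the job in at about 14 s; no verdict came back.

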